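# Plug the kiln's lid vent and check that the plug is not wedged

## Robot

A 7-joint arm with a two-finger parallel gripper is mounted at the origin on the work surface. World frame = base frame: x ahead of the robot, y to its left, z up, the work surface at z = 0. Lengths are in m, angles in rad, forces in N, time in s.
With the tool pointing down it reaches from about 0.425 to 0.875 m from the base axis. Payload 4.7 kg.
Tool frame: the origin (TCP) lies where the fingers leave the gripper's body, on its centre line; the fingertips stand 70 mm ahead of it and the grasp point (between the pads) lies 51 mm ahead of it; z points along the fingers, y is the line along which they close (so a half turn about z gives the same grasp; the last joint's range is limited). The gripper opens to 87 mm and grips with 3 to 60 N. Pads are 19 mm wide; open, the fingers measure 117 mm over their backs; the gripper's body (75 mm by 190 mm) begins 51 mm behind the grasp point.
Start: joints at [1.301, 0.321, -0.07, 1.45, 0.023, 1.371, -0.057], TCP at [0.182, -0.624, 0.292] pointing down, gripper open.
Joint ranges: [-2.86, 2.86], [-0.3, 2.09], [-1.38, 1.24], [0.06, 2.45], [-1.56, 4.7], [0.09, 2.05], [-2.69, 2.69]. Speed limits (rad/s): [2.57, 2.57, 3.14, 3.14, 3.14, 3.14, 3.14].

## Interface

Orientations are given as a rotation vector (axis times angle).
In Python, from bench import ctrl gives the robot as it stands.
- The arm moves only by the tool play_rows, never from a script. Its argument "increments" is a list that holds one entry, the list of rows, each a list of 7 numbers: the shift along the tool's x, y, z as a fraction of full scale, then the turn, a rotation vector about the tool's x, y, z as a fraction of full scale, then the gripper command: -1 is shut, 1 is fully open, values between are in proportion. A call has 1 to 8 rows; each row is the pose to reach, as a shift and turn from the pose commanded when the call began, along the tool's axes at that moment; what a row does not reach only later rows make up. Full scale, the value 1, is 0.1 m for a shift and 90 degrees for a turn. A row lasts 1/10 s, in which the tool goes at most 50 mm and 8.59 degrees, less where a joint would pass 70% of its speed; a pose out of reach is approached as far as the arm can. A call with a number of a shift or a turn outside -1 to 1 is refused whole. A call with a gripper value outside its range is refused whole. The fingers move at their own pace and stop on an object; "squeeze" is the grip in N (left out, the last holds). Time passes only in rows, so rows that repeat a pose let the fingers close. It gives the time, the measured TCP pose, the force, the opening and the grip force at its end, in the units of the state.
- ctrl.get_state(): the state, without advancing time (a new reading comes with each control period).
- ctrl.get_image(name): name is "side" or "top" or "wrist"; returns the picture (400x640x3 uint8, red, green, blue); there is no depth.
- ctrl.get_calibration(name): a dict with "vertical_fov" (degrees; the focal length in pixels is half the picture's height over the tangent of half this angle, whatever the lens; pixels are square), "cx", "cy" (the principal point, pixels), "R" (3x3) and "t" (3): a world point X has camera coordinates R X + t; the wrist camera has in their place "T_tool_cam" (4x4, takes a point from camera to tool coordinates, whose origin is the TCP and whose axes are the flange's). Camera axes: x right, y down, z forward; pixel columns grow to the right and rows downward; lengths in m; the calibration is good to about 2 mm. A picture is of the moment at which its call begins: read the wrist's pose just before it. get_calibration takes no time and is no camera call.
- ctrl.close_job(): hands the job in; it is judged then, once.
The state is a dict: "time": time; "joint_positions": joint angles; "qd": joint speeds; "joint_torque": joint torques, N m; "position": TCP position; "tool_rot": TCP orientation; "ft_force": force on the tool from outside, world axes, zero at the start; "torque": the same for the moment, N m; "grip_width": opening from 0.0 (shut) to 1.0 (fully open); "grip_force": force on a finger pad.
Only numpy, scipy, OpenCV 4.12 (cv2) and the standard library are available. Lean on these libraries where they do the work, as an engineer would, in place of code of your own. Each camera call takes 0.05 s, during which the arm holds its last target. There are 200 camera calls.

## Task

Close the vent in the lid of the test kiln: take the larger of the two fired-clay plugs from the bench, lower it narrow end down into the vent hole and hold it fully home for a moment with a steady, square push of about 10 N, without side load, never bearing on the rim with over 30 N. Then check that it is not wedged: ease it up about a centimetre and, with its cone still inside the hole and bearing on the wall, rock it over to one side by about five degrees. Let it settle gently back fully home and upright, let go, and leave the other plug and the jar alone.

Things in the scene. Friction and masses are not known exactly. Their poses are not given: they have to be found in the camera images.
- kiln: Table-top test kiln, fixed to the bench: octagonal, 240 mm over the flats, steel jacket, buff soft-brick lid; its control box and lid handle, on its +x side, reach 157 mm from its axis and stay below the lid's top. Origin: centre of its underside, on the bench; z up.
- lid_middle (a point): Middle of the lid, on the kiln's axis, at the height of the vent's mouth, 187 mm over the bench. The vent hole is in a flat ceramic collar (116 mm across) bedded by hand: the hole's axis is upright but 7 mm off this point, in an unreported direction. Hole: 44.6 mm across at the mouth, tapering 12.4 degrees a side (radius less 0.22 mm per mm), 50 mm deep, open below.
- plug_center (a point): The larger plug: fired clay, 0.13 to 0.22 kg, 92 mm tall, standing on its narrow end. Cone: 24.4 mm across at the foot, 47.2 mm at 52 mm up, the same taper as the hole; a flat grip tab above. This point is on its axis half-way up, 46 mm over the foot; z up the axis. Fully home, this point is in the plane of the vent's mouth, 187 mm over the bench.
- plug_tab (a point): Centre of the larger plug's grip tab, 26 mm above plug_center on its axis. The tab is 32 mm along its own x, 16 mm thick along its own y, 40 mm tall; with the plug home it spans 6 to 46 mm above the mouth.
- small_plug_center (a point): The smaller plug, for another hole and not wanted here: same shape, 56 mm tall, 18 to 32 mm across, tab 22 x 12 x 24 mm. This point is on its axis half-way up, 28 mm over the bench.
- jar_center (a point): Square underglaze jar, 60 x 60 mm, 94 mm tall with its white lid. This point is half-way up, 47 mm over the bench.
Not all that is in view belongs to the job. What is shaped like the part that bears plug_center but black or yellow is not meant.

How it is judged:
On the way, in this order (a step that is already met when the one before it is completed fails the run):
1. the larger plug is fully home, upright and held down with a steady, square push (the contact forces all round its cone add up to 10 to 26 N; a straight push of 10 N makes about 18 N) (contact force between plug and kiln between 10 and 26 N and horizontal distance between plug_center and lid_middle below 0.01 m and z of plug_center in the frame of lid_middle below 0.002 m and angle between plug_center's own z axis and vertical below 0.03 rad), for 0.2 s.
2. the plug is rocked over to one side while its cone is in the hole and bears on the wall (angle between plug_center's own z axis and vertical above 0.05 rad and contact force between plug and kiln above 1 N and z of plug_center in the frame of lid_middle below 0.02 m and horizontal distance between plug_center and lid_middle below 0.015 m), for 0.1 s.
At the end, for the whole second after the job is handed in: the larger plug sits at rest in the vent, fully home within 2 mm, upright within 0.03 rad, and released; the other plug and the jar are within 30 mm of where they stood (z of plug_center in the frame of lid_middle between -0.002 and 0.002 m and horizontal distance between plug_center and lid_middle below 0.01 m and angle between plug_center's own z axis and vertical below 0.03 rad and linear speed of plug below 0.01 m/s and distance of each of small_plug_center, jar_center from where it was at the start of the episode below 0.03 m); the robot touches nothing.
It fails at once if the plug bears too hard on the vent (the contact forces all round its cone add up to over 60 N, as a hard knock or a straight push of some 38 N makes them) (contact force between plug and kiln above 60 N).
It fails at once if the other plug or the jar is knocked or moved (distance of any of small_plug_center, jar_center from where it was at the start of the episode above 0.03 m).
It also fails if it takes over 64 s, if anything falls off the work surface, if the arm or the gripper's body presses on something with over 40 N, if the wrist force passes 120 N, or if a joint passes its speed limit or range.

## Working session

There is one attempt and no reset: what is moved stays moved. The work goes in short steps, Python scripts to look and compute and a tool call to move; the robot and the scene stay as the last step left them, time stands still between calls to the robot, and variables do not carry over. Pictures are saved under pics/ and viewed, at most 10 in all, crops included, and the job is handed in when it is done.

Besides the shell and the picture viewer there is one more tool, called after "Emit:" as a command line: name --argument value ..., lists and objects as JSON in quotes. play_rows: Moves the arm, as the interface text tells. Shift numbers are shares of 0.1 m and turn numbers shares of 90 degrees, none past 1 either way. Its arguments: {"type":"object","properties":{"increments":{"type":"array"},"squeeze":{"type":"number"}},"required":["increments"]}

```bash
ls; mkdir -p pics; python3 - <<'E'
from bench import ctrl
import cv2,numpy as np
s=ctrl.get_state();print({k:np.round(v,3).tolist() for k,v in s.items()})
ims=[]
for n in("side","top","wrist"):
    c=ctrl.get_calibration(n);print(n,{k:np.round(v,4).tolist() for k,v in c.items()})
    im=ctrl.get_image(n)[...,::-1];cv2.imwrite(f"pics/{n}0.png",im);ims.append(im)
cv2.imwrite("pics/st.png",cv2.resize(np.vstack(ims[:2]),(640,800))[:, :] )
E
```

```text
pics
{'time': 0.0, 'joint_positions': [1.301, 0.322, -0.07, 1.452, 0.023, 1.371, -0.057], 'qd': [0.001, -0.001, 0.0, -0.0, 0.003, 0.002, 0.002], 'joint_torque': [0.0, -49.129, -0.404, -31.253, -0.064, 0.044, 0.0], 'position': [0.182, -0.624, 0.291], 'tool_rot': [-3.108, -0.444, 0.001], 'ft_force': [0.889, 0.23, -0.453], 'torque': [0.035, -0.023, 0.06], 'grip_force': 0.0, 'grip_width': 0.997}
side {'vertical_fov': 49.112, 'cx': 318.1561, 'cy': 196.1283, 'R': [[-0.9592, -0.2826, -0.002], [-0.1757, 0.6019, -0.779], [0.2214, -0.7469, -0.627]], 't': [0.4479, 0.1761, 1.0265]}
top {'vertical_fov': 44.5728, 'cx': 322.9604, 'cy': 203.2019, 'R': [[-0.0008, -0.9999, 0.0154], [-0.9865, -0.0018, -0.1637], [0.1637, -0.0153, -0.9864]], 't': [-0.0129, 0.5068, 1.0991]}
wrist {'vertical_fov': 68.1842, 'cx': 317.1555, 'cy': 204.5344, 'T_tool_cam': [[0.0004, -0.9638, -0.2667, 0.0731], [1.0, 0.0004, 0.0, -0.0005], [0.0001, -0.2667, 0.9638, -0.0935], [0.0, 0.0, 0.0, 1.0]]}
```

View pics/side0.png

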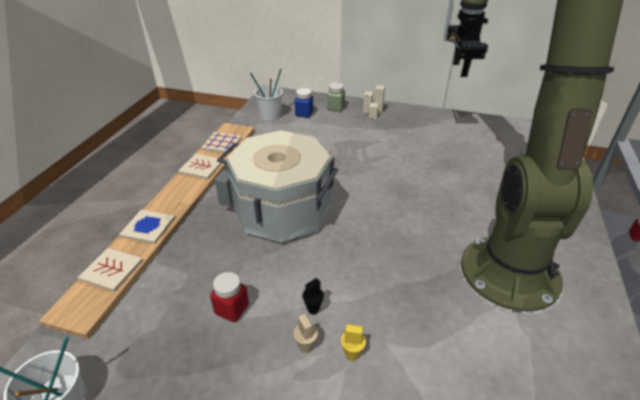

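View pics/top0.png

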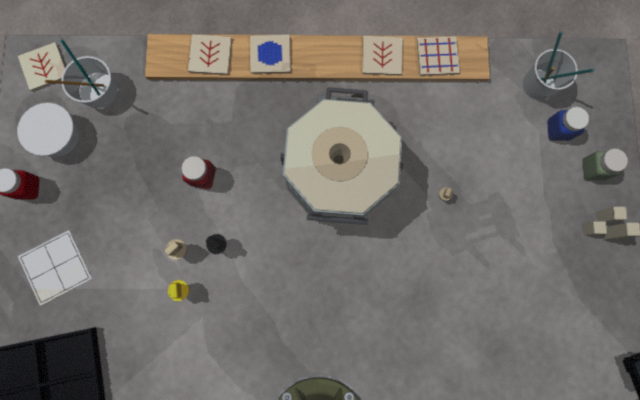

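Top view candidates for the larger plug are beige (176,250), black (216,243), yellow (178,291) and small beige (447,194). The beige one at (176,250), at (305,335) in the side view, fits: it is clay-coloured and bigger than the one at (447,194). The hole is near (340,153) in the top view. I'll measure and confirm with a crop.

```bash
cat > h.py <<'E'
import numpy as np,cv2
from bench import ctrl
from scipy.spatial.transform import Rotation as Ro
def cam(n):
    c=ctrl.get_calibration(n);f=200/np.tan(np.radians(c["vertical_fov"]/2))
    if n=="wrist":
        s=ctrl.get_state();T=np.eye(4);T[:3,:3]=Ro.from_rotvec(s["tool_rot"]).as_matrix();T[:3,3]=s["position"]
        W=T@np.array(c["T_tool_cam"]);R=W[:3,:3].T;t=-R@W[:3,3]
    else:R,t=np.array(c["R"]),np.array(c["t"])
    return f,c["cx"],c["cy"],R,t
def ray(C,p):
    f,cx,cy,R,t=C;return -R.T@t,R.T@np.array([(p[0]-cx)/f,(p[1]-cy)/f,1])
def onz(C,p,z):
    o,d=ray(C,p);return o+d*(z-o[2])/d[2]
def proj(C,X):
    f,cx,cy,R,t=C;c=R@np.array(X)+t;return np.array([f*c[0]/c[2]+cx,f*c[1]/c[2]+cy])
def cross(A,B):
    (o,d),(p,e)=A,B;s=np.linalg.lstsq(np.c_[d,-e],p-o,rcond=None)[0];a,b=o+s[0]*d,p+s[1]*e
    return (a+b)/2,np.linalg.norm(a-b)
E
python3 - <<'E'
from h import *
T,S=cam("top"),cam("side")
print("plug cross",cross(ray(T,(176,250)),ray(S,(305,335))))
print("plug tab z.08",onz(T,(174,248),.08),onz(S,(304,325),.08))
print("small",onz(T,(447,194),.028));print("hole",onz(T,(340,153),.187),onz(S,(277,157),.187))
a=cv2.imread("pics/top0.png")[200:320,130:270];b=cv2.imread("pics/side0.png")[260:370,190:390];c=cv2.imread("pics/top0.png")[160:230,410:490]
r=lambda i,w:cv2.resize(i,(w,300),interpolation=2)
cv2.imwrite("pics/crop.png",np.vstack([np.hstack([r(a,350),r(c,343)]),np.pad(r(b,545),((0,0),(0,148),(0,0)))]))
E
```

```text
plug cross (array([0.397679  , 0.3240872 , 0.04221521]), np.float64(0.0003833901184535736))
plug tab z.08 [0.39930486 0.31795249 0.08      ] [0.39779681 0.32789278 0.08      ]
small [ 0.53185355 -0.30861017  0.028     ]
hole [ 0.58826137 -0.04580007  0.187     ] [ 0.5826627  -0.03900471  0.187     ]
```

View pics/crop.png

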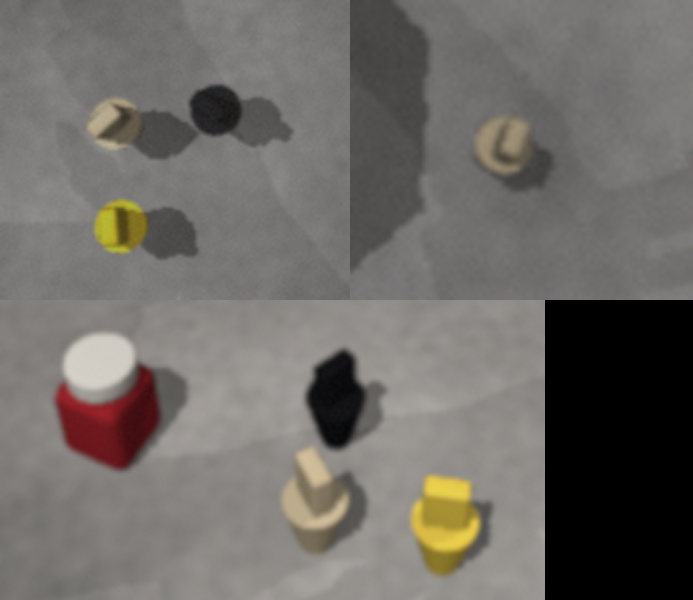

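The crop shows the wanted plug as the beige one next to black and yellow, with its tab's long axis rising to the right (about -31° in world). The small beige one stands to the right of the kiln. The plug is near (0.398, 0.323), and two rays put the midpoint at z = 42 mm, as expected. I'll move over the kiln first, to look at the hole on the way.

Emit:
play_rows --increments '[[[0.46,-0.37,0,0,0,0,1],[0.92,-0.74,0,0,0,0,1],[0.92,-0.74,0,0,0,0,1]]]'

```text
time: 0.45
position: [0.2539, -0.5228, 0.2921]
tool_rot: [-3.106, -0.454, -0.003]
ft_force: [0.3, 0.2, -0.0]
grip_width: 1.0
grip_force: 0.0
```

Emit:
play_rows --increments '[[[0.46,-0.37,0,0,0,0,1],[0.92,-0.74,0,0,0,0,1],[0.92,-0.74,0,0,0,0,1]]]'

```text
time: 0.75
position: [0.3209, -0.4257, 0.2924]
tool_rot: [-3.107, -0.455, -0.002]
ft_force: [0.8, -0.6, -1.0]
grip_width: 1.001
grip_force: 0.0
```

Emit:
play_rows --increments '[[[0.46,-0.37,0,0,0,0,1],[0.92,-0.74,0,0,0,0,1],[0.92,-0.74,0,0,0,0,1]]]'

```text
time: 1.05
position: [0.388, -0.3287, 0.2924]
tool_rot: [-3.107, -0.455, -0.002]
ft_force: [-0.4, 0.0, -1.2]
grip_width: 0.998
grip_force: 0.0
```

Emit:
play_rows --increments '[[[0.46,-0.37,0,0,0,0,1],[0.92,-0.74,0,0,0,0,1],[0.92,-0.74,0,0,0,0,1]]]'

```text
time: 1.35
position: [0.4551, -0.2315, 0.2925]
tool_rot: [-3.107, -0.455, -0.003]
ft_force: [-0.8, 1.2, -0.6]
grip_width: 0.997
grip_force: 0.0
```

Emit:
play_rows --increments '[[[0.46,-0.37,0,0,0,0,1],[0.92,-0.74,0,0,0,0,1],[0.92,-0.74,0,0,0,0,1]]]'

```text
time: 1.65
position: [0.5222, -0.1344, 0.2924]
tool_rot: [-3.106, -0.455, -0.003]
ft_force: [0.4, 0.5, -0.0]
grip_width: 0.999
grip_force: 0.0
```

Emit:
play_rows --increments '[[[0.46,-0.37,0,0,0,0,1],[0.92,-0.74,0,0,0,0,1],[0.92,-0.74,0,0,0,0,1],[0.92,-0.74,0,0,0,0,1],[0.92,-0.74,0,0,0,0,1]]]'

```text
time: 2.15
position: [0.5873, -0.0438, 0.2917]
tool_rot: [3.109, 0.444, -0.002]
ft_force: [-0.1, -1.2, -0.6]
grip_width: 1.003
grip_force: 0.0
```

```bash
python3 - <<'E'
from h import *
C=cam("wrist");im=ctrl.get_image("wrist")[...,::-1];cv2.imwrite("pics/w1.png",im)
print(proj(C,(.585,-.043,.187)))
E
```

```text
[315.69001308 231.65075639]
```

View pics/w1.png

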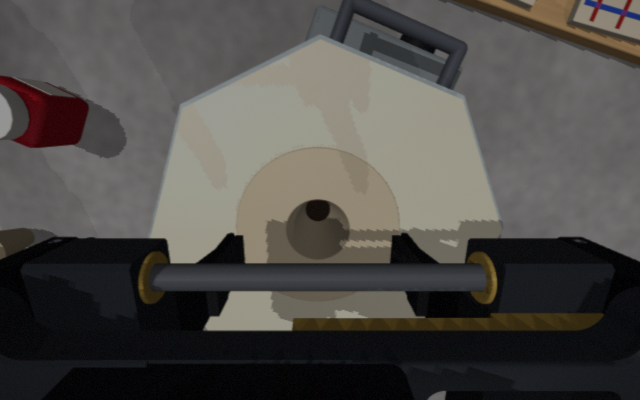

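The wrist picture shows the hole mouth at about (318,229), radius ~31 px, partly in shadow. The collar is at (318,224). I'll back off 40 mm for a cleaner view and fit the rim.

Emit:
play_rows --increments '[[[-0.4,0,0,0,0,0,1],[-0.4,0,0,0,0,0,1],[-0.4,0,0,0,0,0,1],[-0.4,0,0,0,0,0,1]]]'

```text
time: 2.6
position: [0.5495, -0.0554, 0.2929]
tool_rot: [3.11, 0.441, 0.002]
ft_force: [1.3, 0.3, 0.9]
grip_width: 0.998
grip_force: 0.0
```

```bash
cat >> h.py <<'E'
def rim(C,im,c,z,r):
    """fit a circle on plane z: at each bearing take the strongest bright-outside step near radius r about world guess c"""
    g=cv2.GaussianBlur(im,(0,0),1).astype(np.float32).mean(2);c=np.array(c)
    for _ in range(6):
        P=[]
        for a in np.radians(np.arange(0,360,4)):
            rr=np.arange(r-.006,r+.006,.0003);q=np.array([proj(C,(c[0]+k*np.cos(a),c[1]+k*np.sin(a),z)) for k in rr],np.float32)
            v=cv2.remap(g,q[None,:,0],q[None,:,1],1)[0];d=v[6:]-v[:-6];i=d.argmax()
            if d[i]>8:P.append((c[0]+rr[i+3]*np.cos(a),c[1]+rr[i+3]*np.sin(a)))
        P=np.array(P);k=np.ones(len(P),bool)
        for _ in range(4):
            s=np.linalg.lstsq(np.c_[2*P[k],np.ones(k.sum())],(P[k]**2).sum(1),rcond=None)[0]
            R=np.sqrt(s[2]+s[0]**2+s[1]**2);e=np.abs(np.hypot(*(P-s[:2]).T)-R);k=e<max(.0008,1.5*np.median(e))
        c=s[:2]
    return c,R,k.sum(),len(P)
E
python3 - <<'E'
from h import *
C=cam("wrist");im=ctrl.get_image("wrist")[...,::-1];cv2.imwrite("pics/w2.png",im)
print(rim(C,im,(.586,-.043),.187,.0223),rim(C,im,(.586,-.043),.187,.058))
T=cam("top");print(rim(T,cv2.imread("pics/top0.png"),(.586,-.043),.187,.0223))
s=ctrl.get_state();print(s["position"],s["tool_rot"],proj(C,(.586,-.043,.187)))
E
```

```text
(array([ 0.58697883, -0.04329982]), np.float64(0.022667009801962585), np.int64(90), 90) (array([ 0.58706739, -0.04331657]), np.float64(0.0584450047268401), np.int64(81), 88)
(array([ 0.58796129, -0.04445294]), np.float64(0.022184534277839816), np.int64(77), 90)
[ 0.54968137 -0.05500107  0.29278981] [3.10982530e+00 4.42547661e-01 2.02161502e-03] [315.05309291 175.63231865]
```

View pics/w2.png

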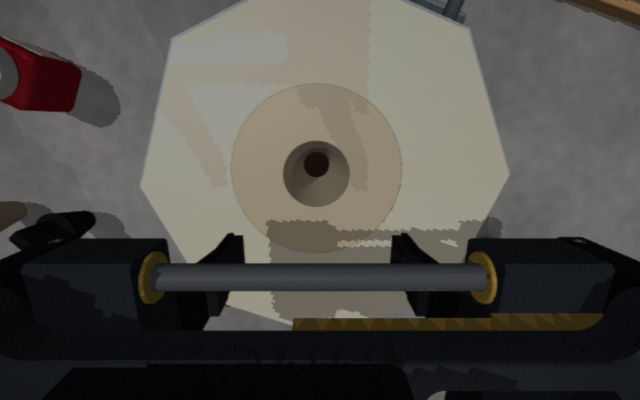

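The fit puts the hole at (0.587, -0.0433) with r = 22.7 mm against 22.3 nominal. The top view agrees within 1.6 mm. Now to the plug.

Emit:
play_rows --increments '[[[-0.05,-0.5,0,0,0,0,1],[-0.05,-0.96,0,0,0,0,1],[-0.05,-0.96,0,0,0,0,1]]]'

```text
time: 2.95
position: [0.5163, 0.0444, 0.2932]
tool_rot: [-3.105, -0.461, -0.002]
ft_force: [-0.9, 0.1, 0.3]
grip_width: 1.0
grip_force: 0.0
```

Emit:
play_rows --increments '[[[-0.05,-0.5,0,0,0,0,1],[-0.05,-0.96,0,0,0,0,1],[-0.05,-0.96,0,0,0,0,1]]]'

```text
time: 3.25
position: [0.4839, 0.1349, 0.2932]
tool_rot: [-3.104, -0.462, -0.002]
ft_force: [-1.0, -0.3, 1.3]
grip_width: 1.002
grip_force: 0.0
```

Emit:
play_rows --increments '[[[-0.05,-0.5,0,0,0,0,1],[-0.05,-0.96,0,0,0,0,1],[-0.05,-0.96,0,0,0,0,1]]]'

```text
time: 3.55
position: [0.4516, 0.2251, 0.2932]
tool_rot: [-3.103, -0.462, -0.002]
ft_force: [0.3, -0.2, -0.4]
grip_width: 1.001
grip_force: 0.0
```

Emit:
play_rows --increments '[[[-0.05,-0.5,0,0,0,0,1],[-0.05,-0.96,0,0,0,0,1],[-0.05,-0.96,0,0,0,0,1]]]'

```text
time: 3.85
position: [0.4194, 0.3152, 0.2931]
tool_rot: [-3.102, -0.461, -0.0]
ft_force: [-0.6, 1.6, 0.1]
grip_width: 1.001
grip_force: 0.0
```

Emit:
play_rows --increments '[[[0,0,0,0,0,-0.737,1],[0,0,0,0,0,-0.737,1],[0,0,0,0,0,-0.737,1],[0,0,0,0,0,-0.737,1],[0,0,0,0,0,-0.737,1],[0,0,0,0,0,-0.737,1],[0,0,0,0,0,-0.737,1],[0,0,0,0,0,-0.737,1]]]'

```text
time: 4.65
position: [0.4236, 0.3079, 0.2924]
tool_rot: [-2.355, -2.079, -0.001]
ft_force: [-0.1, 0.7, 0.0]
grip_width: 1.001
grip_force: 0.0
```

Emit:
play_rows --increments '[[[0,0,0.2,0,0,-0.737,1],[0,0,0.4,0,0,-0.737,1],[0,0,0.6,0,0,-0.737,1],[0,0,0.6,0,0,-0.737,1],[0,0,0.6,0,0,-0.737,1],[0,0,0.6,0,0,-0.737,1],[0,0,0.6,0,0,-0.737,1],[0,0,0.6,0,0,-0.737,1]]]'

```text
time: 5.45
position: [0.4236, 0.3078, 0.2323]
tool_rot: [-0.834, -3.029, -0.0]
ft_force: [-0.3, -0.9, -0.0]
grip_width: 1.0
grip_force: 0.0
```

```bash
python3 - <<'E'
from h import *
C=cam("wrist");im=ctrl.get_image("wrist")[...,::-1];cv2.imwrite("pics/w3.png",im)
s=ctrl.get_state();print(s["position"],s["tool_rot"],s["joint_positions"],proj(C,(.398,.323,.092)))
E
```

```text
[0.42362047 0.30781851 0.2322067 ] [-8.29714344e-01 -3.02975492e+00 -4.50656640e-04] [ 0.40365981  0.28284574 -1.22438791  1.81163045  0.28047185  1.24379662
  0.13638352] [316.35584669 178.85503122]
```

View pics/w3.png

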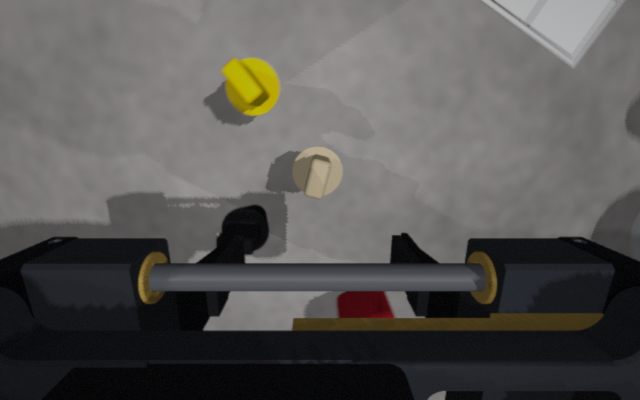

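The picture shows the beige plug at (318,172), its tab running nearly up-down. The black decoy is at (245,225), yellow at (250,85) and the jar at (365,305). I'll measure the tab's top face.

```bash
python3 - <<'E'
from h import *
C=cam("wrist");im=cv2.imread("pics/w3.png")
hsv=cv2.cvtColor(im,cv2.COLOR_BGR2HSV);x0,y0=285,140;crop=im[140:205,285:350];h=hsv[140:205,285:350]
m=((h[...,1]>45)&(h[...,0]>8)&(h[...,0]<28)&(h[...,2]>70)).astype(np.uint8)
v=h[...,2];print("V pct",np.percentile(v[m>0],[5,25,50,75,95]))
t=((m>0)&(v>np.percentile(v[m>0],50)+12)).astype(np.uint8)
for M,z in((m,.052),(t,.092)):
    c=max(cv2.findContours(M,0,1)[0],key=cv2.contourArea);r=cv2.minAreaRect(c);b=cv2.boxPoints(r)+[x0,y0]
    P=np.array([onz(C,p,z) for p in b])[:,:2];print(z,b.round(1).tolist(),"ctr",P.mean(0).round(4),"sides mm",[np.round(1e3*np.linalg.norm(P[i]-P[i-1]),1) for i in(1,2)],"ang",[np.round(np.degrees(np.arctan2(*(P[i]-P[i-1])[::-1])),1) for i in(1,2)])
big=cv2.resize(np.hstack([crop,cv2.cvtColor(t*255,8),cv2.cvtColor(m*255,8)]),None,fx=4,fy=4,interpolation=0);cv2.imwrite("pics/c3.png",big)
s=ctrl.get_state();print("tool x ang",np.degrees(np.arctan2(*Ro.from_rotvec(s["tool_rot"]).as_matrix()[1::-1,0])))
E
```

```text
V pct [103. 113. 167. 170. 181.]
0.052 [[282.9, 163.4], [324.3, 137.1], [350.7, 178.5], [309.3, 204.8]] ctr [0.3984 0.323 ] sides mm [np.float64(45.0), np.float64(45.4)] ang [np.float64(91.3), np.float64(2.8)]
0.092 [[304.8, 152.0], [306.5, 144.3], [338.5, 151.5], [336.7, 159.3]] ctr [0.3816 0.3374] sides mm [np.float64(6.1), np.float64(25.5)] ang [np.float64(135.8), np.float64(46.8)]
tool x ang 149.36948910148652
```

View pics/c3.png

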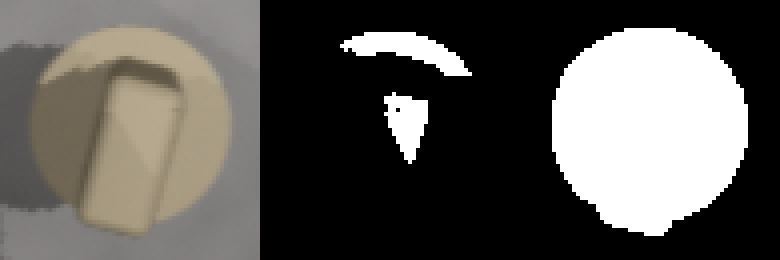

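The enlarged tab's top face has corners at about (312,160), (331,163), (323,199) and (305,195).

```bash
python3 - <<'E'
from h import *
C=cam("wrist")
P=np.array([onz(C,p,.092)[:2] for p in((312,160),(330.8,163),(323,198.8),(305,195))])
a=lambda v:np.degrees(np.arctan2(v[1],v[0]))
print(P.mean(0),a(P[0]-P[3]),a(P[1]-P[2]),a(P[1]-P[0]),a(P[2]-P[3]),np.linalg.norm(P[0]-P[3]),np.linalg.norm(P[1]-P[0]))
im=cv2.imread("pics/w3.png");hsv=cv2.cvtColor(im,cv2.COLOR_BGR2HSV)
m=((hsv[...,1]>45)&(hsv[...,0]>8)&(hsv[...,0]<28)&(hsv[...,2]>70));m[:,:285]=0;m[:140]=0;m[205:]=0;m[:,350:]=0
c=max(cv2.findContours(m.astype(np.uint8),0,1)[0],key=cv2.contourArea)[:,0];c=c[c[:,1]<187]
Q=np.array([onz(C,p,.052)[:2] for p in c]);s=np.linalg.lstsq(np.c_[2*Q,np.ones(len(Q))],(Q**2).sum(1),rcond=None)[0]
print("flange",s[:2],np.sqrt(s[2]+s[:2]@s[:2]))
s=ctrl.get_state();R=Ro.from_rotvec(s["tool_rot"]).as_matrix();print(R[:,:2].T)
ctr=(P.mean(0)+np.array([.0,.0]));print(R.T@(np.r_[ctr,.078+.051]-s["position"]))
E
```

```text
[0.3988769  0.32354624] 137.7845621629373 137.75939524848224 50.358300414018395 47.12066138303275 0.028938438520406132 0.015024699289037777
flange [0.39830943 0.32308292] 0.022644372911830257
[[-8.60470781e-01  5.09499672e-01  3.46487108e-04]
 [ 5.09499752e-01  8.60470779e-01  2.02599859e-04]]
[0.02926864 0.0009055  0.10321704]
```

Emit:
play_rows --increments '[[[0.15,0.005,0,0,0,0.07,0.1],[0.294,0.006,0,0,0,0.129,0.1],[0.294,0.006,0,0,0,0.129,0.1],[0.294,0.006,0,0,0,0.129,0.1],[0.294,0.006,0,0,0,0.129,0.1],[0.294,0.006,0,0,0,0.129,0.1]]]'

```text
time: 6.1
position: [0.3984, 0.3237, 0.2321]
tool_rot: [-1.144, -2.926, 0.0]
ft_force: [0.1, -0.7, 1.0]
grip_width: 0.582
grip_force: 0.0
```

Emit:
play_rows --increments '[[[0,0,0.2,0,0,0,0.1],[0,0,0.4,0,0,0,0.1],[0,0,0.6,0,0,0,0.1],[0,0,0.6,0,0,0,0.1],[0,0,0.6,0,0,0,0.1]]]'

```text
time: 6.6
position: [0.3977, 0.3243, 0.1724]
tool_rot: [-1.143, -2.925, 0.0]
ft_force: [0.6, -0.0, 0.3]
grip_width: 0.557
grip_force: 0.0
```

```bash
python3 - <<'E'
from h import *
s=ctrl.get_state();R=Ro.from_rotvec(s["tool_rot"]).as_matrix();print(s["position"],s["joint_positions"],s["grip_width"],np.degrees(np.arctan2(R[1,0],R[0,0])),R[:,2])
print(R.T@(np.array([.3986,.3233,.127])-s["position"]))
C=cam("wrist");im=ctrl.get_image("wrist")[...,::-1];cv2.imwrite("pics/w4.png",im)
E
```

```text
[0.39774521 0.32432051 0.17241496] [ 0.28716096  0.31631368 -1.15397468  1.90198929  0.31928626  1.12855303
 -0.16243753] 0.5567765922765046 137.31810822789637 [-7.73089789e-04  2.91991665e-04 -9.99999659e-01]
[-0.00135502 -0.00015667  0.04541399]
```

View pics/w4.png

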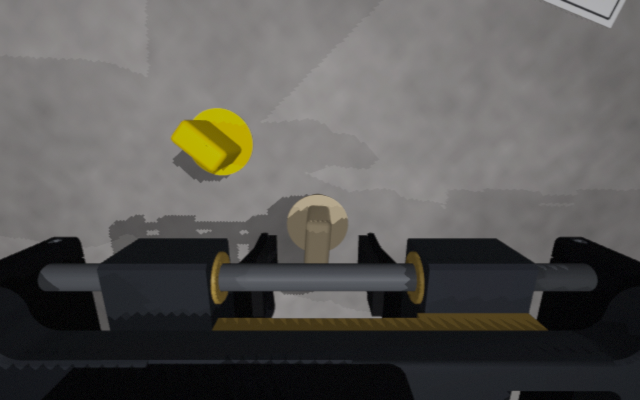

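The tab is centred at (318,225) between the fingers and square to them. Descend and grip.

Emit:
play_rows --increments '[[[-0.013,0,0.2,0,0,0,0.1],[-0.013,0,0.35,0,0,0,0.1],[-0.013,0,0.45,0,0,0,0.1],[-0.013,0,0.45,0,0,0,0.1],[-0.013,0,0.45,0,0,0,0.1]]]' --squeeze 40

```text
time: 7.15
position: [0.3985, 0.3237, 0.1275]
tool_rot: [-1.143, -2.926, -0.0]
ft_force: [-0.4, -0.2, 0.7]
grip_width: 0.549
grip_force: 0.0
```

Emit:
play_rows --increments '[[[0,0,0,0,0,0,-1],[0,0,0,0,0,0,-1],[0,0,0,0,0,0,-1],[0,0,0,0,0,0,-1],[0,0,0,0,0,0,-1],[0,0,0,0,0,0,-1],[0,0,0,0,0,0,-1],[0,0,0,0,0,0,-1]]]'

```text
time: 7.95
position: [0.3986, 0.3235, 0.1273]
tool_rot: [1.143, 2.926, 0.0]
ft_force: [-0.2, -0.2, 0.9]
grip_width: 0.178
grip_force: 40.0
```

Emit:
play_rows --increments '[[[0,0,0,0,0,0,-1],[0,0,-0.15,0,0,0,-1],[0,0,-0.3,0,0,0,-1],[0,0,-0.5,0,0,0,-1],[0,0,-0.5,0,0,0,-1],[0,0,-0.5,0,0,0,-1]]]'

```text
time: 8.55
position: [0.3989, 0.3234, 0.1778]
tool_rot: [1.144, 2.924, 0.001]
ft_force: [-0.1, -0.8, -2.9]
grip_width: 0.181
grip_force: 40.0
```

Gripped: the opening is 15.7 mm, matching the 16 mm tab. Lift and carry.

Emit:
play_rows --increments '[[[0,0,-0.3,0,0,0,-1],[0,0,-0.6,0,0,0,-1],[0,0,-0.9,0,0,0,-1],[0,0,-0.9,0,0,0,-1]]]'

```text
time: 8.95
position: [0.3996, 0.3248, 0.27]
tool_rot: [1.142, 2.923, 0.006]
ft_force: [0.4, 0.9, -2.3]
grip_width: 0.184
grip_force: 40.0
```

Emit:
play_rows --increments '[[[0,0,-0.3,0,0,0,-1],[0,0,-0.6,0,0,0,-1],[0,0,-0.9,0,0,0,-1],[0,0,-0.9,0,0,0,-1]]]'

```text
time: 9.35
position: [0.3994, 0.3243, 0.3592]
tool_rot: [1.143, 2.923, 0.005]
ft_force: [0.2, 0.6, -2.5]
grip_width: 0.178
grip_force: 40.0
```

Emit:
play_rows --increments '[[[-0.3,-0.11,0,0,0,0,-1],[-0.65,-0.24,0,0,0,0,-1],[-0.97,-0.355,0,0,0,0,-1],[-0.97,-0.355,0,0,0,0,-1]]]'

```text
time: 9.75
position: [0.4482, 0.2249, 0.3546]
tool_rot: [-1.158, -2.92, 0.007]
ft_force: [-0.6, 0.2, -1.7]
grip_width: 0.182
grip_force: 40.0
```

Emit:
play_rows --increments '[[[-0.3,-0.11,0,0,0,0,-1],[-0.65,-0.24,0,0,0,0,-1],[-0.97,-0.355,0,0,0,0,-1],[-0.97,-0.355,0,0,0,0,-1]]]'

```text
time: 10.15
position: [0.4947, 0.1333, 0.3545]
tool_rot: [-1.156, -2.919, 0.005]
ft_force: [0.0, -0.1, -2.2]
grip_width: 0.18
grip_force: 40.0
```

Emit:
play_rows --increments '[[[-0.3,-0.11,0,0,0,0,-1],[-0.65,-0.24,0,0,0,0,-1],[-0.97,-0.355,0,0,0,0,-1],[-0.97,-0.355,0,0,0,0,-1]]]'

```text
time: 10.55
position: [0.5415, 0.0416, 0.3542]
tool_rot: [-1.155, -2.919, 0.003]
ft_force: [0.4, 0.4, -1.5]
grip_width: 0.179
grip_force: 40.0
```

Emit:
play_rows --increments '[[[-0.3,-0.11,0,0,0,0,-1],[-0.65,-0.24,0,0,0,0,-1],[-0.97,-0.355,0,0,0,0,-1],[-0.97,-0.355,0,0,0,0,-1],[-0.97,-0.355,0,0,0,0,-1],[-0.97,-0.355,0,0,0,0,-1]]]'

```text
time: 11.15
position: [0.5868, -0.042, 0.3562]
tool_rot: [-1.139, -2.926, -0.001]
ft_force: [-0.4, 0.5, -1.0]
grip_width: 0.181
grip_force: 40.0
```

```bash
python3 - <<'E'
from h import *
fs=[]
s=ctrl.get_state();R=Ro.from_rotvec(s["tool_rot"]).as_matrix();print(s["position"],s["joint_positions"],R[:,2],np.degrees(np.arctan2(R[1,0],R[0,0])),s["ft_force"],s["torque"],s["grip_width"])
print(R.T@(np.array([.587,-.0433,.268])-s["position"]))
C=cam("wrist");im=ctrl.get_image("wrist")[...,::-1];cv2.imwrite("pics/w5.png",im)
E
```

```text
[ 0.58684994 -0.04198262  0.35615819] [ 0.82214959  0.29239701 -0.97564384  1.48350353  0.24032156  1.49484024
  0.67596604] [-0.00182501  0.00116692 -0.99999765] 137.45043944062527 [-0.40509264  0.50176574 -0.95771172] [ 0.08466745 -0.15845458  0.01953342] 0.1809781372430371
[-0.00118949 -0.00083602  0.08815617]
```

View pics/w5.png

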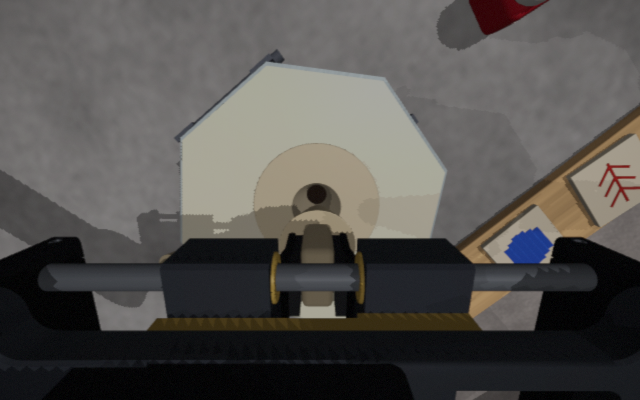

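The plug hangs straight, its flange near (320,222), over the hole at (317,205). I'll re-fit the collar from this yaw.

```bash
python3 - <<'E'
from h import *
C=cam("wrist");im=cv2.imread("pics/w5.png");im[232:]=0
g=cv2.GaussianBlur(im,(0,0),1).astype(float).mean(2);P=[]
c=np.array([.587,-.0433])
def step(r,w,z=.187):
    P=[]
    for a in np.radians(np.arange(0,360,3)):
        rr=np.arange(r-w,r+w,.0003);q=np.array([proj(C,(c[0]+k*np.cos(a),c[1]+k*np.sin(a),z)) for k in rr],np.float32)
        if q[:,1].max()>205:continue
        v=cv2.remap(g.astype(np.float32),q[None,:,0],q[None,:,1],1)[0];d=v[6:]-v[:-6];i=d.argmax()
        if d[i]>6:P.append(c+rr[i+3]*np.array([np.cos(a),np.sin(a)]))
    P=np.array(P);k=np.ones(len(P),bool)
    for _ in range(5):
        R0=r+.0003
        from scipy.optimize import least_squares
        s=least_squares(lambda x:np.hypot(*(P-x[:2]).T)-R0,c,loss="soft_l1",f_scale=.0004).x
    return s,len(P)
print(step(.058,.005),step(.0223,.005))
E
```

```text
(array([ 0.58714123, -0.04309524]), 59) (array([ 0.58763427, -0.04359103]), 57)
```

The hole is confirmed at (0.587, -0.0433). Lower in stages.

Emit:
play_rows --increments '[[[-0.006,-0.004,0.15,0,0,0,-1],[-0.012,-0.008,0.3,0,0,0,-1],[-0.012,-0.008,0.45,0,0,0,-1],[-0.012,-0.008,0.55,0,0,0,-1],[-0.012,-0.008,0.6,0,0,0,-1],[-0.012,-0.008,0.6,0,0,0,-1],[-0.012,-0.008,0.6,0,0,0,-1]]]'

```text
time: 11.9
position: [0.588, -0.0453, 0.2976]
tool_rot: [1.143, 2.926, 0.0]
ft_force: [-0.1, -0.3, -1.3]
grip_width: 0.178
grip_force: 40.0
```

Emit:
play_rows --increments '[[[0,0,0.05,0,0,0,-1],[0,0,0.1,0,0,0,-1],[0,0,0.15,0,0,0,-1],[0,0,0.18,0,0,0,-1],[0,0,0.18,0,0,0,-1],[0,0,0.18,0,0,0,-1]]]'

```text
time: 12.5
position: [0.5878, -0.0454, 0.2792]
tool_rot: [1.143, 2.926, -0.0]
ft_force: [-0.1, -0.0, -1.6]
grip_width: 0.181
grip_force: 40.0
```

```bash
python3 - <<'E'
from h import *
s=ctrl.get_state();R=Ro.from_rotvec(s["tool_rot"]).as_matrix();print(s["position"],R[:,2],s["ft_force"],s["torque"],s["grip_width"])
print(R.T@(np.array([.587,-.0433,.268])-s["position"]))
E
```

```text
[ 0.58781405 -0.04539203  0.2792292 ] [-2.34691586e-06 -3.07231514e-05 -1.00000000e+00] [-0.09036644 -0.04847947 -1.64019263] [ 0.02384977 -0.14043496  0.01615429] 0.18067881378758835
[0.00201694 0.00098621 0.01122914]
```

Emit:
play_rows --increments '[[[0.02,0.01,0,0,0,0,-1],[0.02,0.01,0.02,0,0,0,-1],[0.02,0.01,0.04,0,0,0,-1],[0.02,0.01,0.06,0,0,0,-1],[0.02,0.01,0.07,0,0,0,-1],[0.02,0.01,0.07,0,0,0,-1],[0.02,0.01,0.07,0,0,0,-1]]]'

```text
time: 13.2
position: [0.587, -0.0434, 0.2722]
tool_rot: [-1.144, -2.926, 0.0]
ft_force: [-0.7, 0.2, -2.5]
grip_width: 0.179
grip_force: 40.0
```

Emit:
play_rows --increments '[[[0,0,0.005,0,0,0,-1],[0,0,0.01,0,0,0,-1],[0,0,0.015,0,0,0,-1],[0,0,0.015,0,0,0,-1],[0,0,0.015,0,0,0,-1]]]'

```text
time: 13.7
position: [0.587, -0.0433, 0.2707]
tool_rot: [-1.143, -2.926, 0.0]
ft_force: [0.1, 0.4, -2.4]
grip_width: 0.182
grip_force: 40.0
```

Emit:
play_rows --increments '[[[0,0,0.005,0,0,0,-1],[0,0,0.01,0,0,0,-1],[0,0,0.01,0,0,0,-1],[0,0,0.01,0,0,0,-1]]]'

```text
time: 14.1
position: [0.587, -0.0433, 0.2697]
tool_rot: [-1.143, -2.926, 0.0]
ft_force: [0.6, -0.8, -2.9]
grip_width: 0.18
grip_force: 40.0
```

Emit:
play_rows --increments '[[[0,0,0.005,0,0,0,-1],[0,0,0.01,0,0,0,-1],[0,0,0.01,0,0,0,-1],[0,0,0.01,0,0,0,-1]]]'

```text
time: 14.5
position: [0.5869, -0.0435, 0.2687]
tool_rot: [-1.144, -2.926, 0.001]
ft_force: [-0.2, -0.1, -1.9]
grip_width: 0.18
grip_force: 40.0
```

Emit:
play_rows --increments '[[[0,0,0.003,0,0,0,-1],[0,0,0.005,0,0,0,-1],[0,0,0.005,0,0,0,-1],[0,0,0.005,0,0,0,-1]]]'

```text
time: 14.9
position: [0.5869, -0.0435, 0.2684]
tool_rot: [1.144, 2.926, -0.001]
ft_force: [-2.6, -0.8, 0.6]
grip_width: 0.176
grip_force: 40.0
```

Emit:
play_rows --increments '[[[0,0,0.003,0,0,0,-1],[0,0,0.005,0,0,0,-1],[0,0,0.005,0,0,0,-1],[0,0,0.005,0,0,0,-1]]]'

```text
time: 15.3
position: [0.5869, -0.0435, 0.2683]
tool_rot: [1.144, 2.926, -0.001]
ft_force: [-3.9, 0.3, 4.5]
grip_width: 0.182
grip_force: 40.0
```

Seated contact, with 3.9 N of side force. Ease 0.5 mm toward -x, then press.

Emit:
play_rows --increments '[[[0.004,-0.003,0,0,0,0,-1],[0.004,-0.003,0,0,0,0,-1],[0.004,-0.003,0.003,0,0,0,-1],[0.004,-0.003,0.003,0,0,0,-1],[0.004,-0.003,0.003,0,0,0,-1]]]'

```text
time: 15.8
position: [0.5868, -0.0435, 0.2682]
tool_rot: [1.143, 2.925, -0.001]
ft_force: [-3.0, -0.8, 7.5]
grip_width: 0.182
grip_force: 40.0
```

```bash
python3 - <<'E'
from h import *
s=ctrl.get_state();R=Ro.from_rotvec(s["tool_rot"]).as_matrix();print(s["position"],R[:,2],s["ft_force"],s["torque"],s["grip_width"])
E
```

```text
[ 0.58682094 -0.04346992  0.26824813] [ 1.01286081e-03 -7.82243265e-04 -9.99999181e-01] [-3.03291631 -0.77910655  7.45849767] [-0.45208173  0.52045858  0.00812979] 0.18204161608580147
```

Emit:
play_rows --increments '[[[0.004,-0.003,0,0,0,0,-1],[0.004,-0.003,0.001,0,0,0,-1],[0.004,-0.003,0.001,0,0,0,-1],[0.004,-0.003,0.001,0,0,0,-1],[0.004,-0.003,0.001,0,0,0,-1],[0.004,-0.003,0.001,0,0,0,-1]]]'

```text
time: 16.4
position: [0.5867, -0.0435, 0.2683]
tool_rot: [1.143, 2.924, 0.0]
ft_force: [-1.6, -2.5, 6.0]
grip_width: 0.178
grip_force: 40.0
```

```bash
python3 - <<'E'
from h import *
s=ctrl.get_state();R=Ro.from_rotvec(s["tool_rot"]).as_matrix();print(s["position"],R[:,2],s["ft_force"],s["torque"],s["grip_width"])
E
```

```text
[ 0.58672091 -0.04346586  0.26825217] [ 2.12429284e-03 -6.71995072e-04 -9.99997518e-01] [-1.6484189  -2.50960158  6.02578504] [-0.44952344  0.3475535  -0.05273448] 0.1779370037543236
```

Emit:
play_rows --increments '[[[-0.002,-0.003,0,0,0,0,-1],[-0.002,-0.003,0.003,0,0,0,-1],[-0.002,-0.003,0.003,0,0,0,-1],[-0.002,-0.003,0.003,0,0,0,-1],[-0.002,-0.003,0.003,0,0,0,-1],[-0.002,-0.003,0.003,0,0,0,-1]]]'

```text
time: 17.0
position: [0.5867, -0.0436, 0.2683]
tool_rot: [1.143, 2.924, 0.001]
ft_force: [-1.4, -1.7, 8.1]
grip_width: 0.179
grip_force: 40.0
```

Emit:
play_rows --increments '[[[0,0,0,0,0,0,-1],[0,0,0,0,0,0,-1],[0,0,0,0,0,0,-1]]]'

```text
time: 17.3
position: [0.5867, -0.0435, 0.2683]
tool_rot: [1.143, 2.924, 0.001]
ft_force: [-1.0, -1.4, 7.5]
grip_width: 0.182
grip_force: 40.0
```

```bash
python3 - <<'E'
from h import *
s=ctrl.get_state();R=Ro.from_rotvec(s["tool_rot"]).as_matrix();print(s["position"],R[:,2],s["ft_force"],s["torque"],s["grip_width"])
E
```

```text
[ 0.58673093 -0.04352947  0.26826793] [ 2.38401737e-03 -4.28469919e-04 -9.99997066e-01] [-1.02821015 -1.43110976  7.50676681] [-0.38062945  0.39677431 -0.03069693] 0.18232741643489225
```

Step 1 looks done: a square push of ~9.5 N was held over 0.5 s, with the plug home at TCP z 0.268. Ease up a centimetre, then rock about the cone's middle.

Emit:
play_rows --increments '[[[0,0,-0.01,0,0,0,-1],[0,0,-0.02,0,0,0,-1],[0,0,-0.04,0,0,0,-1],[0,0,-0.07,0,0,0,-1],[0,0,-0.1,0,0,0,-1],[0,0,-0.11,0,0,0,-1],[0,0,-0.11,0,0,0,-1],[0,0,-0.11,0,0,0,-1]]]'

```text
time: 18.1
position: [0.5857, -0.0434, 0.2779]
tool_rot: [-1.143, -2.926, 0.0]
ft_force: [0.6, 0.2, -1.9]
grip_width: 0.178
grip_force: 40.0
```

Emit:
play_rows --increments '[[[0,0.017,0,0.01,0,0,-1],[0,0.034,0,0.02,0,0,-1],[0,0.051,0.002,0.03,0,0,-1],[0,0.068,0.003,0.04,0,0,-1],[0,0.085,0.004,0.05,0,0,-1],[0,0.104,0.005,0.061,0,0,-1],[0,0.104,0.005,0.061,0,0,-1],[0,0.104,0.005,0.061,0,0,-1]]]'

```text
time: 18.9
position: [0.5931, -0.0357, 0.2774]
tool_rot: [-1.129, -2.891, 0.138]
ft_force: [-0.0, -1.0, -1.7]
grip_width: 0.178
grip_force: 40.0
```

```bash
cat > st.py <<'E'
from h import *
s=ctrl.get_state();R=Ro.from_rotvec(s["tool_rot"]).as_matrix();print(s["time"],s["position"],R[:,2],s["ft_force"],s["torque"],s["grip_width"])
c=s["position"]+R[:,2]*.0813;print("plug centre",c,"rel hole",c-[.5867,-.0435,.187],"tilt",np.arccos(-R[2,2]))
E
python3 st.py
```

```text
18.9 [ 0.59311298 -0.03568073  0.27741243] [-0.0649732  -0.0701213  -0.99542026] [-0.01950828 -0.98899424 -1.70894654] [ 0.1489073  -0.19371598 -0.01709688] 0.178297189962798
plug centre [ 0.58783066 -0.04138159  0.19648476] rel hole [0.00113066 0.00211841 0.00948476] tilt 0.09574177738780525
```

Emit:
play_rows --increments '[[[0,0.001,0.01,0,0,0,-1],[0,0.002,0.02,0,0,0,-1],[0,0.002,0.02,0,0,0,-1],[0,0.002,0.02,0,0,0,-1]]]'

```text
time: 19.3
position: [0.5931, -0.036, 0.2757]
tool_rot: [-1.13, -2.891, 0.138]
ft_force: [1.0, 0.5, -1.4]
grip_width: 0.183
grip_force: 40.0
```

Emit:
play_rows --increments '[[[0,0,0.005,0,0,0,-1],[0,0.001,0.01,0,0,0,-1],[0,0.001,0.01,0,0,0,-1],[0,0.001,0.01,0,0,0,-1]]]'

```text
time: 19.7
position: [0.5932, -0.0361, 0.2753]
tool_rot: [-1.13, -2.892, 0.139]
ft_force: [-0.6, -0.8, 5.3]
grip_width: 0.181
grip_force: 40.0
```

```bash
python3 st.py
```

```text
19.7 [ 0.59323843 -0.03609069  0.27529951] [-0.06398556 -0.07097338 -0.99542384] [-0.56905047 -0.8453582   5.34177948] [-0.02156867  0.01976031  0.01073543] 0.18101994111609684
plug centre [ 0.5880364  -0.04186083  0.19437155] rel hole [0.0013364  0.00163917 0.00737155] tilt 0.09570424870387992
```

Bearing on the wall with ~7 N at 0.096 rad of tilt. Hold, then ease up and right it.

Emit:
play_rows --increments '[[[0,0,0,0,0,0,-1],[0,0,0,0,0,0,-1],[0,-0.001,-0.01,0,0,0,-1],[0,-0.002,-0.02,0,0,0,-1],[0,-0.004,-0.04,0,0,0,-1],[0,-0.004,-0.04,0,0,0,-1],[0,-0.004,-0.04,0,0,0,-1]]]'

```text
time: 20.4
position: [0.5927, -0.0357, 0.2782]
tool_rot: [-1.129, -2.89, 0.139]
ft_force: [0.8, -1.2, -1.7]
grip_width: 0.181
grip_force: 40.0
```

```bash
python3 st.py; python3 - <<'E'
from h import *
s=ctrl.get_state();R=Ro.from_rotvec(s["tool_rot"]).as_matrix()
print("shift",R.T@(np.array([.5867,-.0436,.279])-s["position"])/.1)
a=np.cross(R[:,2],[0,0,-1]);print("turn",R.T@a/np.linalg.norm(a)*np.arcsin(np.linalg.norm(a))/(np.pi/2))
E
```

```text
20.4 [ 0.59270012 -0.03572471  0.27824008] [-0.06581384 -0.07012883 -0.9953645 ] [ 0.81163857 -1.20241227 -1.71970438] [ 0.29286877 -0.38263558  0.01854842] 0.18097854752707157
plug centre [ 0.58734946 -0.04142619  0.19731695] rel hole [0.00064946 0.00207381 0.01031695] tilt 0.09632327974148523
shift [-0.00925859 -0.09884608  0.00190778]
turn [-6.13188642e-02 -5.47051348e-04  1.64627405e-19]
```

Emit:
play_rows --increments '[[[-0.002,-0.02,0,-0.012,0,0,-1],[-0.004,-0.04,0,-0.024,0,0,-1],[-0.006,-0.06,0,-0.036,0,0,-1],[-0.009,-0.08,0.001,-0.049,0,0,-1],[-0.009,-0.099,0.002,-0.0613,-0.0005,0,-1],[-0.009,-0.099,0.002,-0.0613,-0.0005,0,-1],[-0.009,-0.099,0.002,-0.0613,-0.0005,0,-1]]]'

```text
time: 21.1
position: [0.5868, -0.0442, 0.2794]
tool_rot: [1.144, 2.925, -0.0]
ft_force: [0.9, 0.5, -2.0]
grip_width: 0.179
grip_force: 40.0
```

```bash
python3 st.py
```

```text
21.1 [ 0.58682418 -0.04419151  0.27938367] [ 1.03629556e-03 -5.38605916e-04 -9.99999318e-01] [ 0.89304117  0.5464856  -2.00251329] [ 0.03925149 -0.11691319  0.0297705 ] 0.17945965235476313
plug centre [ 0.58690843 -0.0442353   0.19808373] rel hole [ 0.00020843 -0.0007353   0.01108373] tilt 0.0011679064365035003
```

Emit:
play_rows --increments '[[[0.005,0.004,0.02,0,0,0,-1],[0.005,0.004,0.04,0,0,0,-1],[0.005,0.004,0.06,0,0,0,-1],[0.005,0.004,0.08,0,0,0,-1],[0.005,0.004,0.095,0,0,0,-1],[0.005,0.004,0.103,0,0,0,-1],[0.005,0.004,0.103,0,0,0,-1]]]'

```text
time: 21.8
position: [0.5868, -0.0434, 0.2688]
tool_rot: [1.143, 2.925, -0.0]
ft_force: [0.2, -1.5, -2.6]
grip_width: 0.182
grip_force: 40.0
```

Emit:
play_rows --increments '[[[0,0,0.003,0,0,0,-1],[0,0,0.006,0,0,0,-1],[0,0,0.009,0,0,0,-1],[0,0,0.009,0,0,0,-1],[0,0,0.009,0,0,0,-1]]]'

```text
time: 22.3
position: [0.5868, -0.0435, 0.2684]
tool_rot: [1.144, 2.925, -0.001]
ft_force: [-2.6, -1.3, 0.9]
grip_width: 0.18
grip_force: 40.0
```

```bash
python3 st.py
```

```text
22.3 [ 0.58684044 -0.04346922  0.26835361] [ 7.94901786e-04 -8.51642171e-04 -9.99999321e-01] [-2.61647542 -1.29467164  0.89591164] [-0.40553335  0.28824497  0.04916143] 0.1797823314155583
plug centre [ 0.58690506 -0.04353846  0.18705367] rel hole [ 2.05063782e-04 -3.84614029e-05  5.36667969e-05] tilt 0.001164973755843207
```

Back home, upright. Relieve the side load, release gently, and back off.

Emit:
play_rows --increments '[[[0.001,-0.003,0.003,0,0,0,-1],[0.001,-0.003,0.003,0,0,0,-1],[0.001,-0.003,0.003,0,0,0,-1]]]'

```text
time: 22.6
position: [0.5868, -0.0435, 0.2683]
tool_rot: [1.143, 2.924, -0.0]
ft_force: [-2.4, -2.7, 5.2]
grip_width: 0.182
grip_force: 40.0
```

Emit:
play_rows --increments '[[[0,0,0,0,0,0,-1],[0,0,0,0,0,0,-1],[0,0,0,0,0,0,-1]]]' --squeeze 8

```text
time: 22.9
position: [0.5868, -0.0435, 0.2683]
tool_rot: [1.143, 2.925, -0.0]
ft_force: [-2.1, -2.3, 5.6]
grip_width: 0.181
grip_force: 8.0
```

Emit:
play_rows --increments '[[[0,0,0,0,0,0,-0.5],[0,0,0,0,0,0,-0.3],[0,0,0,0,0,0,0],[0,0,0,0,0,0,0.1],[0,0,0,0,0,0,0.1],[0,0,0,0,0,0,0.1],[0,0,0,0,0,0,0.1]]]'

```text
time: 23.6
position: [0.5866, -0.0433, 0.2678]
tool_rot: [1.143, 2.925, 0.0]
ft_force: [0.5, 0.1, 0.3]
grip_width: 0.543
grip_force: 0.0
```

```bash
python3 st.py
```

```text
23.6 [ 0.58661692 -0.0432936   0.26775296] [ 8.91637392e-04 -1.90681915e-04 -9.99999584e-01] [0.45210592 0.109094   0.31997474] [ 0.08381033 -0.14310277  0.01956892] 0.5429957675329738
plug centre [ 0.58668941 -0.04330911  0.186453  ] rel hole [-1.05851065e-05  1.90894703e-04 -5.47001629e-04] tilt 0.0009117988061180267
```

Emit:
play_rows --increments '[[[0,0,-0.1,0,0,0,0.1],[0,0,-0.3,0,0,0,0.1],[0,0,-0.6,0,0,0,0.1],[0,0,-0.9,0,0,0,0.1],[0,0,-0.9,0,0,0,0.1],[0,0,-0.9,0,0,0,0.1]]]'

```text
time: 24.2
position: [0.5868, -0.0431, 0.3588]
tool_rot: [1.142, 2.924, 0.0]
ft_force: [-0.5, -0.3, -0.4]
grip_width: 0.549
grip_force: 0.0
```

Emit:
play_rows --increments '[[[-0.4,0,0,0,0,0,0.1],[-0.6,0,0,0,0,0,0.1],[-0.6,0,0,0,0,0,0.1],[-0.6,0,0,0,0,0,0.1],[-0.6,0,0,0,0,0,0.1]]]'

```text
time: 24.7
position: [0.63, -0.0826, 0.3574]
tool_rot: [-1.141, -2.927, -0.0]
ft_force: [0.1, -0.7, 0.1]
grip_width: 0.55
grip_force: 0.0
```

```bash
python3 - <<'E'
from h import *
C=cam("wrist");im=ctrl.get_image("wrist")[...,::-1];cv2.imwrite("pics/w6.png",im)
z=.193;print(rim(C,im,(.5867,-.0435),.193,.0236),proj(C,(.5867,-.0435,.233)),proj(C,(.5867,-.0435,.193)))
E
```

```text
(array([ 0.58440021, -0.05244164]), np.float64(0.02033222051309211), np.int64(59), 88) [315.84949893 144.16809403] [316.05987195 140.95371394]
```

View pics/w6.png

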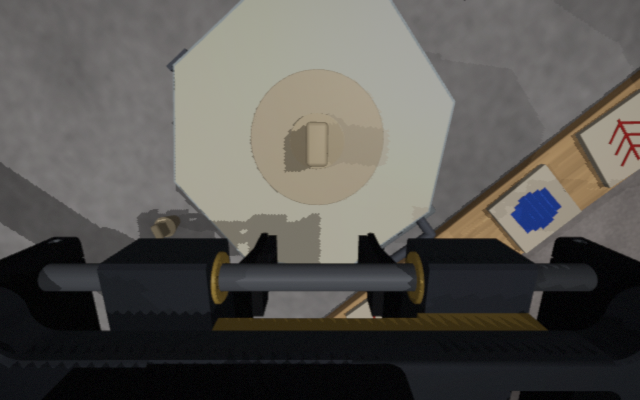

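The plug sits in the vent with its tab top at (317,144), against a predicted (316,144) for fully home and upright. The gripper is clear and the other plug at (163,227) stands undisturbed. Handing in.

```bash
python3 -c "
from bench import ctrl
print(ctrl.close_job())"
```

```text
the job is handed in; nothing more can be done
None
```

The job is handed in at about 25 s of the 64 s allowed, with no verdict returned: by my readings the larger plug was pressed home at about 9.5 N (1–2 N of side force remained), rocked 5.5° against the wall, reseated upright and released, with the other plug and the jar left alone.

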